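# Settle the rocking specimen stand on its flat foot

## Task

The half-round aluminium specimen stand, the block with three small dark holes in its broad face, has been left on its round back on the bench, where it rocks at a touch. Bring it to the black rubber mat and settle it there on its flat foot, near the middle of the mat, so that it stands still with its broad face sloping. Leave the plain half-round block and the glass jar where they are.

Things in the scene. Friction and masses are not known exactly. Their poses are not given: they have to be found in the camera images.
- stand_mid (a point): the stand: loose aluminium half-cylinder, radius 45 mm, 50 mm long, 0.38 kg; broad face 90 x 50 mm with three dark holes along one long edge. On its back it rocks and the face is about level, 45 mm up. Point: mid-length, 18.5 mm under the face's middle, 26.5 mm up both on its back and on its foot. y: along the cylinder; x: to the holes' side; z: up on its foot, leaning back about 47 degrees on its back
- stand_foot (a point): middle of the stand's flat foot, 45 x 50 mm, cut along the round on the holes' side, 42 degrees round from the line opposite the face; axes as stand_mid. On it the face slopes 42 degrees down to the holes. Pressing the face down by the holes rolls the stand that way; past 30 degrees it drops onto the foot by itself, stand_mid having gone 22 mm and the face's middle 36 mm that way
- pad: black rubber mat fixed on the bench, 180 x 180 mm, 6 mm thick; origin at the centre of its underside, so its top is 6 mm above the origin; x and y along its sides, z up
- spare: bystander: plain half-round aluminium block of the same radius 45 mm and length 50 mm, without holes or foot, lying stably with its broad face down (90 mm wide, 50 mm long, 45 mm high); origin at the centre of its underside, y along its length, loose
- jar: bystander: open glass jar, 64 mm across, 75 mm high, standing loose on the bench; origin at the centre of its underside
Things that resemble listed ones, but are neither listed nor needed, are in the scene too. Leave any pink or red look-alike of the part that bears stand_mid alone.

How it is judged:
By the outcome, as a careful person would: the job done as asked, in the order asked, and still so for the second after the job is handed in, with the robot touching nothing.
It also fails if it takes over 54 s, if anything falls off the work surface, if the arm or the gripper's body presses on something with over 40 N, if the wrist force passes 120 N, or if a joint passes its speed limit or range.

## Robot

A 6-joint arm with a two-finger parallel gripper is mounted at the origin on the work surface. World frame = base frame: x ahead of the robot, y to its left, z up, the work surface at z = 0. Lengths are in m, angles in degrees, forces in N, time in s.
With the tool pointing down it reaches from about 0.35 to 0.775 m from the base axis. Payload 5.5 kg.
Tool frame: the origin (TCP) lies midway between the tips of the shut fingers; the grasp point (between the pads) lies 19 mm behind it; z points along the fingers, y is the direction in which the jaws open and shut (so a half turn about z gives the same grasp; the last joint's range is limited). The gripper opens to 85 mm and grips with 20 to 120 N. Pads are 22 mm wide; open, the fingers measure 114 mm over their backs; the gripper's body (76 mm by 85 mm) begins 54 mm behind the grasp point. The pads swing forward as they close: fully open they stand 13 mm farther back than shut.
Start: joints at [63.908, 17.945, 2.641, 74.691, 0, 82.002], TCP at [0.179, 0.547, 0.231] pointing down, gripper open.
Joint ranges: [-158.12, 158.12], [-49.38, 96.58], [-58.88, 72.47], [-126.05, 133.96], [-84.25, 85.87], [-180, 180]. Speed limits (degrees/s): [147.25, 147.25, 180, 180, 180, 180].

## Interface

Orientations are given as [roll, pitch, yaw] about the fixed x, y, z axes, in that order (R = Rz(yaw) Ry(pitch) Rx(roll)).
In Python, from plant import bot gives the robot as it stands.
- The arm moves only by the tool send_rows, never from a script. Its arguments are lists of equal length, an entry for each row: "rot": the turn, a rotation vector about the tool's x, y, z in rad, a list of three; "travel": the shift along the tool's x, y, z in mm, a list of three; "fingers": the gripper command: -1 is fully open, 1 is shut, values between are in proportion. In form: {"rot": [[ax, ay, az], ...], "travel": [[tx, ty, tz], ...], "fingers": [fingers, ...]}. A call has 1 to 12 rows; each row is the pose to reach, as a shift and turn from the pose commanded when the call began, along the tool's axes at that moment; what a row does not reach only later rows make up. A row lasts 1/12 s, in which the tool goes at most 41.7 mm and 7.16 degrees, less where a joint would pass 70% of its speed; a pose out of reach is approached as far as the arm can. A call with a gripper value outside its range is refused whole. The fingers move at their own pace and stop on an object; "grip_force" is the grip in N (left out, the last holds). Time passes only in rows, so rows that repeat a pose let the fingers close. It gives the time, the measured TCP pose, the force and the opening at its end, in the units of the state.
- bot.get_state(): the state, without advancing time (a new reading comes with each control period).
- bot.capture(name): name is "scene" or "top" or "wrist"; returns a dict with "img" (400x640x3 uint8, blue, green, red), "fx", "fy", "cx", "cy" (pixels), "rvec" (rotation vector, rad) and "tvec" (3), from world to camera coordinates, as OpenCV has them. Camera axes: x right, y down, z forward; pixel columns grow to the right and rows downward; lengths in m; the calibration is good to about 2 mm. A picture is of the moment at which its call begins. There is no depth.
- bot.job_done(): hands the job in, once; it reports no verdict.
The state is a dict: "time_s": time; "q": joint angles; "joint_velocities": joint speeds; "joint_torque": joint torques, N m; "ee_pos": TCP position; "tcp_rot": TCP orientation; "wrist_force": force on the tool from outside, world axes, zero at the start; "wrist_torque": the same for the moment, N m; "finger_gap": finger opening in m.
Only numpy, scipy, OpenCV 4.12 (cv2) and the standard library are available. Lean on these libraries where they do the work, as an engineer would, in place of code of your own. Each camera call takes 0.05 s, during which the arm holds its last target.

## Working session

There is one attempt and no reset: what is moved stays moved. The work goes in short steps, Python scripts to look and compute and a tool call to move; the robot and the scene stay as the last step left them, time stands still between calls to the robot, and variables do not carry over. Pictures are saved under pics/ and viewed, and the job is handed in when it is done.

Besides the shell and the picture viewer there is one more tool, called as name(argument=value, ...) on one line, values as JSON. send_rows: Moves the arm, as the interface text tells. Its arguments: {"type":"object","properties":{"rot":{"type":"array"},"travel":{"type":"array"},"fingers":{"type":"array"},"grip_force":{"type":"number"}},"required":["rot","travel","fingers"]}

```bash
mkdir -p pics; ls
python3 - <<'E'
from plant import bot
import cv2
s=bot.get_state();print(s)
for n in("scene","top"):
    c=bot.capture(n);cv2.imwrite(f"pics/{n}0.png",c["img"]);print(n,c["fx"],c["fy"],c["cx"],c["cy"],c["rvec"],c["tvec"])
E
```

```text
pics
{'time_s': 0.0, 'q': array([ 6.39074308e+01,  1.79907729e+01,  2.57527159e+00,  7.46907586e+01,
       -1.31860398e-03,  8.20013010e+01]), 'joint_velocities': array([-0.07719144, -0.06473999, -0.01448344,  0.01789823,  0.00036797,
        0.01107617]), 'joint_torque': array([ 5.10592799e-04, -4.80630255e+01,  2.98534030e+01,  1.94238068e-02,
        6.86060787e-06, -4.20471594e-06]), 'ee_pos': array([0.17836393, 0.5460814 , 0.23039703]), 'tcp_rot': array([-1.79894590e+02, -1.34803452e-02,  1.61906119e+02]), 'wrist_force': array([-0.71172184, -0.80988965, -0.45988237]), 'wrist_torque': array([-0.02390242, -0.01762061,  0.03632203]), 'finger_gap': 0.0857977206058004}
scene 516.0619973480476 516.0619973480476 316.287601538418 196.15943350661783 [ 1.33113527  2.13794511 -0.95725933] [ 0.12996605 -0.26781385  1.45166507]
top 360.89052709969894 360.89052709969894 318.2456312766287 202.84251593999744 [ 2.13020354 -2.18162438  0.0531821 ] [0.12095728 0.44100714 0.89854548]
```

View pics/scene0.png

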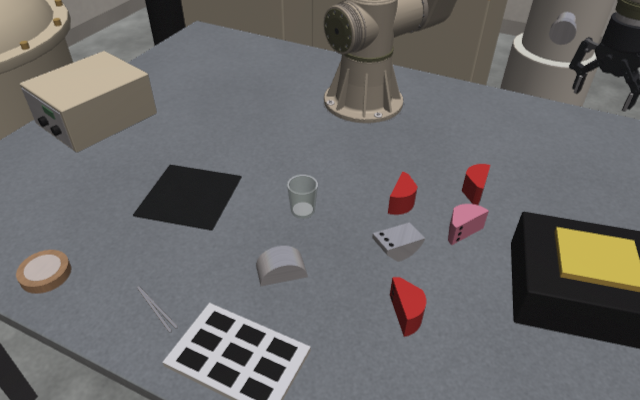

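View pics/top0.png

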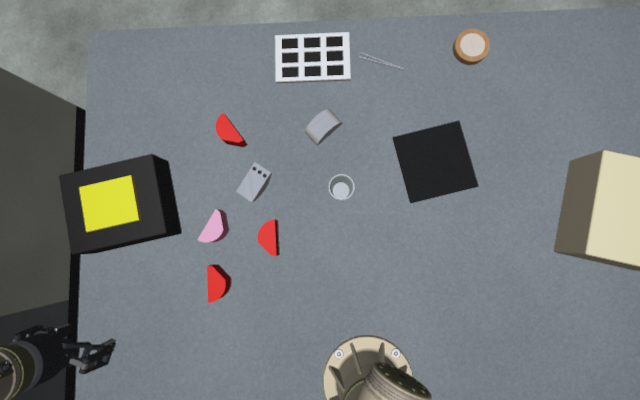

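```bash
cat > h.py <<'E'
from plant import bot
import cv2, numpy as np
def cam(n):
    c=bot.capture(n); c["R"]=cv2.Rodrigues(np.array(c["rvec"]))[0]; c["t"]=np.array(c["tvec"]).ravel(); return c
def ray(c,u,v,z):
    d=c["R"].T@np.array([(u-c["cx"])/c["fx"],(v-c["cy"])/c["fy"],1.]); o=-c["R"].T@c["t"]
    return o+d*(z-o[2])/d[2]
def proj(c,P):
    p=c["R"]@np.asarray(P,float)+c["t"]; return np.array([c["fx"]*p[0]/p[2]+c["cx"],c["fy"]*p[1]/p[2]+c["cy"]])
def crop(c,u,v,w,h,s,name):
    im=c["img"][v-h:v+h,u-w:u+w]; cv2.imwrite(name,cv2.resize(im,None,fx=s,fy=s,interpolation=cv2.INTER_CUBIC))
E
python3 - <<'E'
from h import *
a=cam("top");b=cam("scene")
crop(a,255,182,30,30,9,"pics/t1.png");crop(b,398,240,40,30,9,"pics/s1.png")
# pad
g=a["img"].max(2); m=(g<40).astype(np.uint8); m[:, :350]=0;m[:, 500:]=0;m[230:]=0;m[:100]=0
cs=cv2.findContours(m,0,2)[0];k=max(cs,key=cv2.contourArea);r=cv2.minAreaRect(k)
pts=np.array([ray(a,*p,0.006) for p in cv2.boxPoints(r)]);print("pad",pts.round(4),pts.mean(0))
print([np.linalg.norm(pts[i]-pts[i-1]) for i in range(4)])
E
```

```text
pad [[ 0.6116 -0.0875  0.006 ]
 [ 0.6508 -0.2645  0.006 ]
 [ 0.4791 -0.2958  0.006 ]
 [ 0.44   -0.122   0.006 ]] [ 0.54538799 -0.19243361  0.006     ]
[np.float64(0.17498206243313946), np.float64(0.18128482297619977), np.float64(0.17445037387574364), np.float64(0.17808401832564724)]
```

View pics/t1.png

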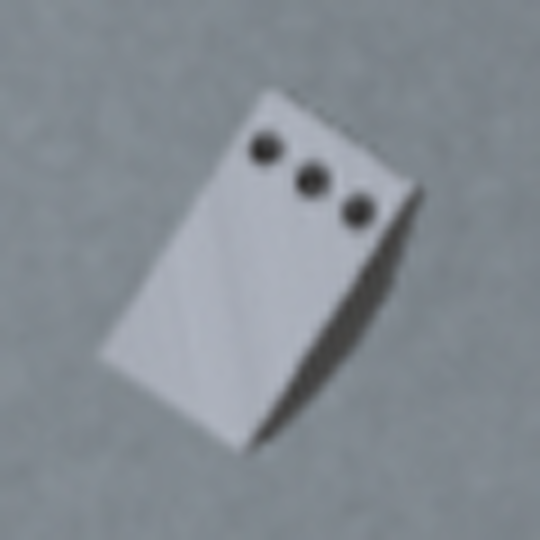

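View pics/s1.png

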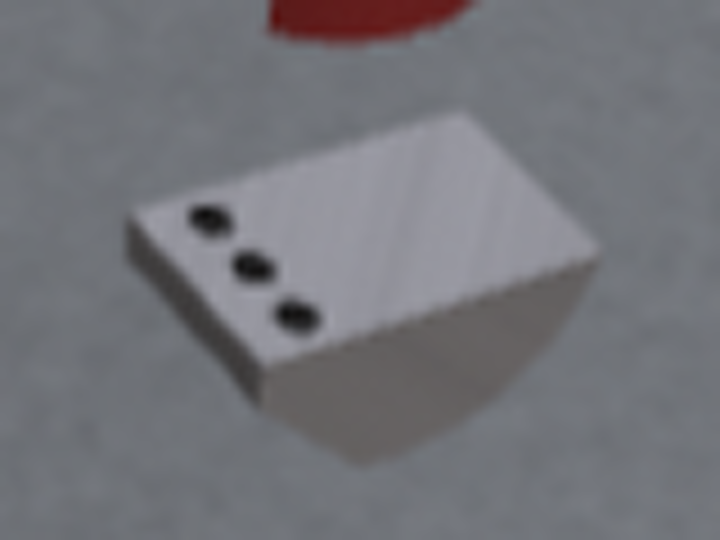

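```bash
cat >> h.py <<'E'
def tri(a,pa,b,pb):
    P=lambda c:np.array([[c["fx"],0,c["cx"]],[0,c["fy"],c["cy"]],[0,0,1]])@np.c_[c["R"],c["t"]]
    X=cv2.triangulatePoints(P(a),P(b),np.array(pa,float).T,np.array(pb,float).T); return (X[:3]/X[3]).T
from scipy.spatial.transform import Rotation as Ro
E
python3 - <<'E'
from h import *
a=cam("top");b=cam("scene")
T=(np.array([[270,88],[418,187],[243,452],[100,355]])+.5)/9-.5+[225,152]
S=(np.array([[130,215],[262,365],[600,250],[462,110]])+.5)/9-.5+[358,210]
for nm,SS in(("ord",S),):
    X=tri(a,T,b,SS);print(nm,X.round(4),X.mean(0).round(4))
Z=np.array([ray(a,*p,.045) for p in T]);print(Z.round(4),Z.mean(0)); 
for W in (X,Z): print([np.linalg.norm(W[i]-W[i-1]).round(4) for i in range(4)])
Zs=np.array([ray(b,*p,.045) for p in S]);print(Zs.round(4),Zs.mean(0))
s=bot.get_state();R=Ro.from_euler('xyz',s["tcp_rot"],degrees=True).as_matrix();print(R.round(3))
e=(Z[0]+Z[1]-Z[2]-Z[3]);print("x dir",np.degrees(np.arctan2(e[1],e[0])))
E
```

```text
ord [[0.5499 0.2448 0.0829]
 [0.5214 0.2513 0.0127]
 [0.4466 0.3056 0.0037]
 [0.4796 0.2936 0.0732]] [0.4994 0.2738 0.0431]
[[0.5514 0.2686 0.045 ]
 [0.522  0.227  0.045 ]
 [0.4487 0.2768 0.045 ]
 [0.477  0.317  0.045 ]] [0.49975301 0.27232321 0.045     ]
[np.float64(0.0861), np.float64(0.076), np.float64(0.0928), np.float64(0.0779)]
[np.float64(0.0887), np.float64(0.051), np.float64(0.0886), np.float64(0.0492)]
[[0.518  0.2268 0.045 ]
 [0.5465 0.2673 0.045 ]
 [0.483  0.3206 0.045 ]
 [0.4551 0.2806 0.045 ]] [0.50066322 0.27382517 0.045     ]
[[-0.951  0.311 -0.   ]
 [ 0.311  0.951 -0.001]
 [ 0.    -0.001 -1.   ]]
x dir -33.641711502481954
```

Run:
```python
from h import *
a=cam("top");b=cam("scene")
T=(np.array([[270,88],[418,187],[243,452],[100,355]])+.5)/9-.5+[225,152]
S=(np.array([[262,365],[130,215],[462,110],[600,250]])+.5)/9-.5+[358,210]
X=tri(a,T,b,S);print(X.round(4),X.mean(0).round(4));print([np.linalg.norm(X[i]-X[i-1]).round(4) for i in range(4)])
e=X[0]+X[1]-X[2]-X[3];print(np.degrees(np.arctan2(e[1],e[0])),e/2)
s=bot.get_state();R=Ro.from_euler('xyz',s["tcp_rot"],degrees=True).as_matrix();
yaw=np.radians(-33.7)
ex=np.array([np.cos(yaw),np.sin(yaw),0]);ey=np.array([-ex[1],ex[0],0])
for sg in(1,-1):
    G=np.c_[-sg*ex*-1,-sg*ey,[0,0,-1]]; print(sg,np.linalg.det(G),Ro.from_matrix(R.T@G).as_rotvec())
print("travel to above", R.T@(np.array([.5,.273,.11])-s["ee_pos"])*1000)
```

```text
[[0.5503 0.2681 0.0491]
 [0.5211 0.2273 0.048 ]
 [0.449  0.279  0.0389]
 [0.4775 0.3193 0.0393]] [0.4995 0.2734 0.0438]
[np.float64(0.0896), np.float64(0.0502), np.float64(0.0892), np.float64(0.0494)]
-35.37931769353814 [ 0.07248601 -0.05147376  0.00946212]
1 0.9999999999999999 [ 4.31485100e-05 -2.24453837e-04 -2.86924999e+00]
-1 0.9999999999999999 [-1.55486484e-04 -2.98903784e-05  2.72342658e-01]
travel to above [-390.48382463 -160.16050311  121.19065506]
```

send_rows(rot=[[0, 0, 0.1], [0, 0, 0.2], [0, 0, 0.29], [0, 0, 0.29], [0, 0, 0.29], [0, 0, 0.29], [0, 0, 0.29], [0, 0, 0.29], [0, 0, 0.29], [0, 0, 0.29], [0, 0, 0.29], [0, 0, 0.29]], travel=[[-33, -13, 8], [-66, -27, 17], [-99, -40, 26], [-131, -53, 36], [-164, -67, 46], [-197, -80, 57], [-229, -93, 70], [-262, -107, 83], [-295, -120, 97], [-328, -134, 110], [-360, -147, 120], [-391, -160, 130]], fingers=[-1, -1, -1, -1, -1, -1, -1, -1, -1, -1, -1, -1], grip_force=50)

```text
time_s: 1.4
ee_pos: [0.5018, 0.2716, 0.1007]
tcp_rot: [180.0, 0.0, 145.3]
wrist_force: [1.0, 0.6, -0.6]
finger_gap: 0.0856
```

Run:
```python
from h import *
c=cam("wrist");cv2.imwrite("pics/w1.png",c["img"])
s=bot.get_state();print(s["time_s"],s["q"].round(1),s["ee_pos"],s["tcp_rot"],s["wrist_force"])
print(proj(c,[.4995,.2733,.045]))
R=Ro.from_euler('xyz',s["tcp_rot"],degrees=True).as_matrix()
print(R.T@(np.array([.501,.2725,.0075])-s["ee_pos"])*1000)
```

```text
1.45 [ 20.   21.8 -11.   57.1  -0.2  55. ] [0.50602477 0.26777282 0.09888918] [-179.93590873    0.18997208  144.99566966] [ 4.93270288 -2.1278886  -0.72003261]
[315.4127824  218.17031331]
[ 7.13050044  1.09187686 91.36487233]
```

View pics/w1.png

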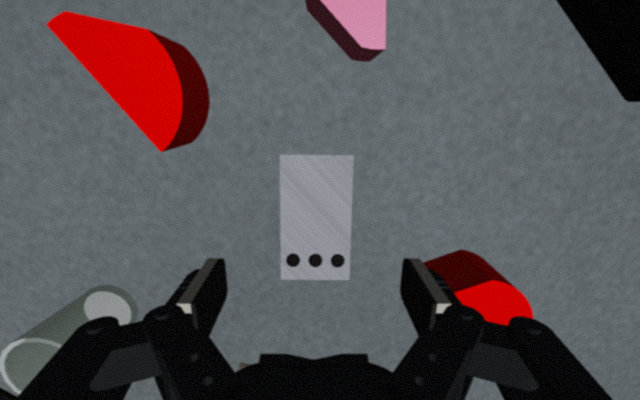

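send_rows(rot=[[0, 0, 0], [0, 0, 0], [0, 0, 0], [0, 0, 0], [0, 0, 0], [0, 0, 0], [0, 0, 0], [0, 0, 0], [0, 0, 0], [0, 0, 0], [0, 0, 0], [0, 0, 0]], travel=[[0, 0, 0], [0, 0, 0], [0, 0, 0], [0, 0, 15], [0, 0, 30], [0, 0, 45], [0, 0, 60], [0, 0, 75], [0, 0, 85], [0, 0, 93], [0, 0, 93], [0, 0, 93]], fingers=[-1, -1, -1, -1, -1, -1, -1, -1, -1, -1, -1, -1])

```text
time_s: 2.45
ee_pos: [0.5002, 0.2735, 0.0085]
tcp_rot: [-180.0, -0.0, 145.3]
wrist_force: [-0.3, 0.1, 0.8]
finger_gap: 0.0854
```

Run:
```python
from h import *
c=cam("wrist");cv2.imwrite("pics/w2.png",c["img"])
s=bot.get_state();print(s["time_s"],s["q"].round(1),s["ee_pos"],s["tcp_rot"],s["wrist_force"])
```

```text
2.5 [ 20.6  26.7 -17.7  45.6   0.   55.3] [0.5008023  0.27360726 0.00896567] [1.79953637e+02 2.44477064e-02 1.45326925e+02] [-0.30376622  0.42995727 -0.34733505]
```

View pics/w2.png

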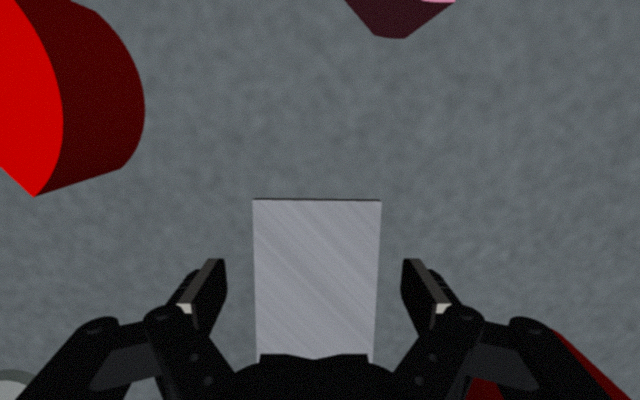

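send_rows(rot=[[0, 0, 0], [0, 0, 0], [0, 0, 0], [0, 0, 0], [0, 0, 0], [0, 0, 0], [0, 0, 0], [0, 0, 0], [0, 0, 0], [0, 0, 0], [0, 0, 0], [0, 0, 0]], travel=[[0, 0, 0], [0, 0, 0], [0, 0, 0], [0, 0, 0], [0, 0, 0], [0, 0, 0], [0, 0, 0], [0, 0, 0], [0, 0, 0], [0, 0, 0], [0, 0, 0], [0, 0, 0]], fingers=[1, 1, 1, 1, 1, 1, 1, 1, 1, 1, 1, 1], grip_force=60)

```text
time_s: 3.5
ee_pos: [0.5013, 0.2733, 0.0092]
tcp_rot: [179.9, 0.0, 145.3]
wrist_force: [-1.1, 0.1, 5.9]
finger_gap: 0.049
```

send_rows(rot=[[0, 0, 0], [0, 0, 0], [0, 0, 0], [0, 0, 0], [0, 0, 0], [0, 0, 0], [0, 0, 0], [0, 0, 0], [0, 0, 0], [0, 0, 0], [0, 0, 0], [0, 0, 0]], travel=[[0, 0, -10], [0, 0, -20], [0, 0, -35], [0, 0, -50], [0, 0, -65], [0, 0, -80], [0, 0, -100], [0, 0, -120], [0, 0, -135], [0, 0, -142], [0, 0, -142], [0, 0, -142]], fingers=[1, 1, 1, 1, 1, 1, 1, 1, 1, 1, 1, 1])

```text
time_s: 4.5
ee_pos: [0.5004, 0.2729, 0.1501]
tcp_rot: [-180.0, -0.0, 145.3]
wrist_force: [0.1, 0.0, -4.3]
finger_gap: 0.0493
```

Run:
```python
from h import *
c=cam("wrist");cv2.imwrite("pics/w3.png",c["img"])
c=cam("scene");x,y=proj(c,[.5,.27,.18]).astype(int);crop(c,x,y,70,60,5,"pics/s3.png")
s=bot.get_state();print(s["time_s"],s["q"].round(1),s["ee_pos"],s["tcp_rot"],s["wrist_force"],s["finger_gap"])
```

```text
4.6 [20.5 19.5 -6.9 63.7  0.  55.3] [0.49966426 0.27269695 0.14899969] [-1.79889140e+02 -7.87477958e-02  1.45286332e+02] [-0.31508892  0.66506111 -4.8074273 ] 0.049469032928153384
```

View pics/w3.png

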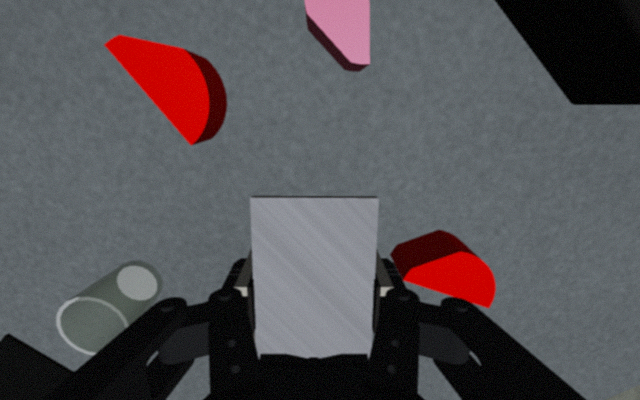

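View pics/s3.png

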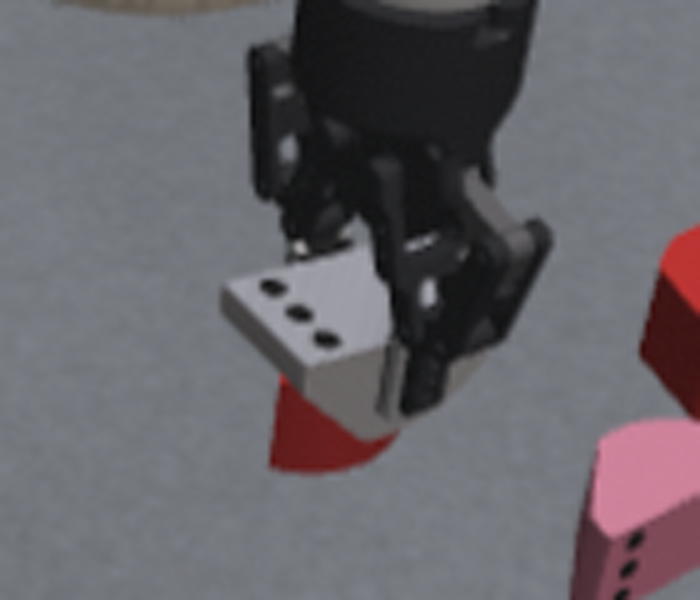

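Run:
```python
from h import *
c=cam("scene");x,y=proj(c,[.5,.27,.18]).astype(int);ox,oy=x-70,y-60
yaw=np.radians(-34.7);ex=np.array([np.cos(yaw),np.sin(yaw),0]);ey=np.array([-ex[1],ex[0],0])
o=-c["R"].T@c["t"]
ctr=np.array([.501,.272,0])
for p,l in (((222,290),-.025),((304,366),.025)):
    u,v=(np.array(p)+.5)/5-.5+[ox,oy]
    d=ray(c,u,v,0)-o
    # plane through ey = l
    t=((ctr+l*ey-o)@ey)/(d@ey); P=o+t*d
    print(P.round(4),"along ex",(P-ctr)@ex, "z",P[2])
    print("pred for tilt", [ (a, (np.array([45*np.cos(np.radians(a))-18.5*np.sin(np.radians(a)),166.5+18.5*np.cos(np.radians(a))+45*np.sin(np.radians(a))])).round(1)) for a in (0,3,6,9)])
```

```text
[0.5218 0.2272 0.1875] along ex 0.04263520818106989 z 0.1875280177674027
pred for tilt [(0, array([ 45., 185.])), (3, array([ 44. , 187.3])), (6, array([ 42.8, 189.6])), (9, array([ 41.6, 191.8]))]
[0.5515 0.2674 0.1911] along ex 0.04410178892824027 z 0.1911294178575631
pred for tilt [(0, array([ 45., 185.])), (3, array([ 44. , 187.3])), (6, array([ 42.8, 189.6])), (9, array([ 41.6, 191.8]))]
```

send_rows(rot=[[0, 0, 0], [0, 0, 0], [0, 0, 0], [0, 0, 0], [0, 0, 0], [0, 0, 0], [0, 0, 0], [0, 0, 0], [0, 0, 0], [0, 0, 0], [0, 0, 0], [0, 0, 0]], travel=[[-5, -6, 0], [-15, -18, 0], [-30, -36, 0], [-45, -54, 0], [-60, -73, 0], [-75, -91, 0], [-90, -109, 0], [-105, -127, 0], [-120, -145, 0], [-135, -163, 0], [-145, -175, 0], [-150, -181, 0]], fingers=[1, 1, 1, 1, 1, 1, 1, 1, 1, 1, 1, 1])

```text
time_s: 5.65
ee_pos: [0.5205, 0.0365, 0.1497]
tcp_rot: [-179.9, -0.0, 145.1]
wrist_force: [1.6, -0.2, -4.2]
finger_gap: 0.0495
```

send_rows(rot=[[0, 0, 0], [0, 0, 0], [0, 0, 0], [0, 0, 0], [0, 0, 0], [0, 0, 0], [0, 0, 0], [0, 0, 0], [0, 0, 0], [0, 0, 0], [0, 0, 0], [0, 0, 0]], travel=[[-10, -12, 0], [-25, -30, 0], [-40, -48, 0], [-55, -66, 0], [-70, -85, 0], [-85, -103, 0], [-100, -121, 0], [-115, -139, 0], [-130, -157, 0], [-140, -170, 0], [-145, -176, 0], [-145, -176, 0]], fingers=[1, 1, 1, 1, 1, 1, 1, 1, 1, 1, 1, 1])

```text
time_s: 6.65
ee_pos: [0.5397, -0.1897, 0.1497]
tcp_rot: [-180.0, -0.0, 145.2]
wrist_force: [1.3, 0.8, -4.7]
finger_gap: 0.0495
```

send_rows(rot=[[0, 0.08, 0], [0, 0.18, 0], [0, 0.28, 0], [0, 0.38, 0], [0, 0.48, 0], [0, 0.58, 0], [0, 0.68, 0], [0, 0.76, 0], [0, 0.82, 0], [0, 0.82, 0], [0, 0.82, 0], [0, 0.82, 0]], travel=[[1.5, 0, 0], [3.4, 0, -0.3], [5.2, 0, -0.7], [7, 0, -1.4], [8.8, 0, -2.1], [10.4, 0, -3.1], [12, 0, -4.2], [13.1, 0, -5.2], [13.9, 0, -6], [13.9, 0, -6], [13.9, 0, -6], [13.9, 0, -6]], fingers=[1, 1, 1, 1, 1, 1, 1, 1, 1, 1, 1, 1])

```text
time_s: 7.65
ee_pos: [0.529, -0.1798, 0.1564]
tcp_rot: [180.0, -46.8, 145.4]
wrist_force: [-0.3, -0.4, -3.7]
finger_gap: 0.0491
```

```bash
cat > look.py <<'E'
from h import *
import sys
k=sys.argv[1]
c=cam("scene");x,y=[int(i) for i in proj(c,[.545,-.19,.08])];crop(c,x,y,80,65,5 if 1 else 0,f"pics/s{k}.png")
s=bot.get_state();print(s["time_s"],s["q"].round(1),s["ee_pos"],s["tcp_rot"],s["wrist_force"],s["finger_gap"])
R=Ro.from_euler('xyz',s["tcp_rot"],degrees=True).as_matrix()
print("grasp pt",s["ee_pos"]-.019*R[:,2],"R",R.round(3),"tilt",np.degrees(np.arccos(-R[2,2])),"down in tool",R.T@[0,0,-1])
E
python3 look.py 4
```

```text
7.7 [-29.2  61.6  51.2 126.2   4.    3.7] [ 0.52887288 -0.17992039  0.15765265] [179.9703212  -46.73831673 145.36722133] [-0.14156688  0.71599084 -2.93552678] 0.04961260026788067
grasp pt [ 0.54025203 -0.18779191  0.17067395] R [[-0.564  0.569 -0.599]
 [ 0.389  0.823  0.414]
 [ 0.728  0.    -0.685]] tilt 46.738323964126884 down in tool [-7.28231238e-01 -3.54996751e-04  6.85331407e-01]
```

View pics/s4.png

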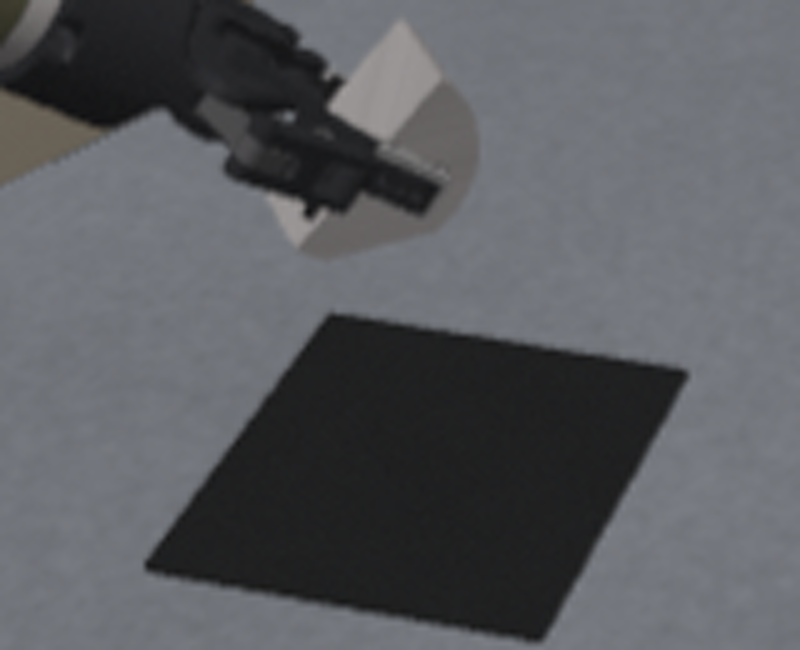

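send_rows(rot=[[0, 0, 0], [0, 0, 0], [0, 0, 0], [0, 0, 0], [0, 0, 0], [0, 0, 0], [0, 0, 0], [0, 0, 0], [0, 0, 0], [0, 0, 0]], travel=[[-7.3, 0, 6.9], [-14.6, 0, 13.7], [-21.8, 0, 20.6], [-29.1, 0, 27.4], [-43.7, 0, 41.1], [-58.2, 0, 54.8], [-72.8, 0, 68.5], [-80.1, 0, 75.3], [-80.1, 0, 75.3], [-80.1, 0, 75.3]], fingers=[1, 1, 1, 1, 1, 1, 1, 1, 1, 1])

```text
time_s: 8.53
ee_pos: [0.5275, -0.18, 0.0461]
tcp_rot: [-180.0, -47.1, 145.3]
wrist_force: [0.0, 0.6, -3.3]
finger_gap: 0.0494
```

```bash
python3 look.py 5
```

```text
8.5833 [-29.3  65.   42.6 114.5   4.    3.7] [ 0.52796979 -0.18019195  0.04702286] [179.9928136  -47.00089292 145.29056943] [ 0.53734558  0.07294297 -3.3891688 ] 0.049290072575530405
grasp pt [ 0.53939158 -0.18810646  0.05998061] R [[-0.561  0.569 -0.601]
 [ 0.388  0.822  0.417]
 [ 0.731  0.    -0.682]] tilt 47.00089333856386 down in tool [-7.31364330e-01 -8.55391838e-05  6.81986957e-01]
```

View pics/s5.png

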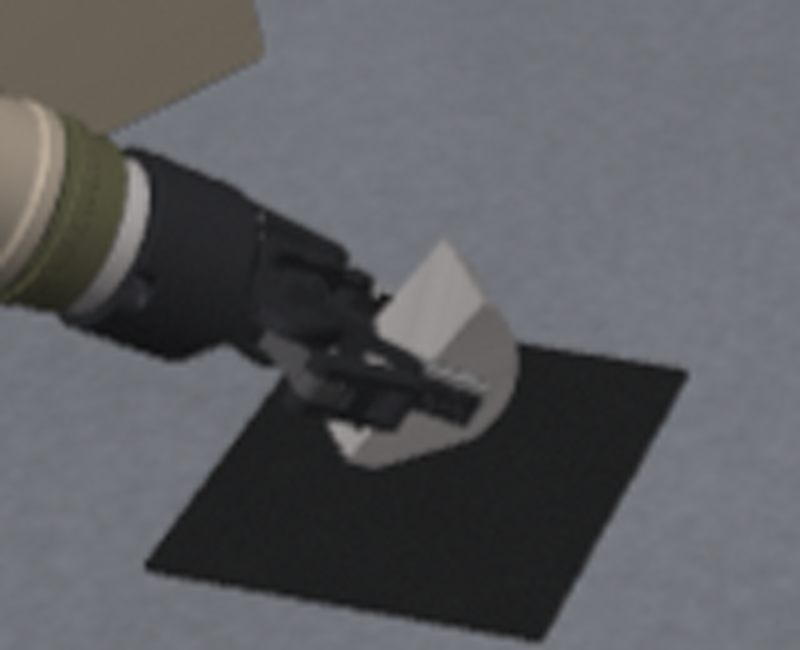

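send_rows(rot=[[0, 0, 0], [0, 0, 0], [0, 0, 0], [0, 0, 0], [0, 0, 0], [0, 0, 0], [0, 0, 0], [0, 0, 0]], travel=[[-3.7, 0, 3.4], [-7.3, 0, 6.8], [-11, 0, 10.2], [-14.6, 0, 13.6], [-16.1, 0, 15], [-16.8, 0, 15.7], [-16.8, 0, 15.7], [-16.8, 0, 15.7]], fingers=[1, 1, 1, 1, 1, 1, 1, 1])

```text
time_s: 9.25
ee_pos: [0.528, -0.1802, 0.0234]
tcp_rot: [180.0, -47.0, 145.3]
wrist_force: [0.6, 0.3, -4.0]
finger_gap: 0.0491
```

send_rows(rot=[[0, 0, 0], [0, 0, 0], [0, 0, 0]], travel=[[-0.7, 0, 0.7], [-1.1, 0, 1], [-1.1, 0, 1]], fingers=[1, 1, 1])

```text
time_s: 9.5
ee_pos: [0.5281, -0.1802, 0.0219]
tcp_rot: [180.0, -47.0, 145.3]
wrist_force: [0.2, 0.2, -4.7]
finger_gap: 0.0492
```

```bash
python3 look.py 6
```

```text
9.55 [-29.3  66.2  41.5 112.2   4.    3.7] [ 0.52808659 -0.18023994  0.02189321] [179.99051851 -46.9738973  145.29707421] [-0.03978423 -0.27847225 -4.21186689] 0.04927630539849371
grasp pt [ 0.53950383 -0.18815029  0.03485751] R [[-0.561  0.569 -0.601]
 [ 0.388  0.822  0.416]
 [ 0.731  0.    -0.682]] tilt 46.97389803378457 down in tool [-7.31042922e-01 -1.12914468e-04  6.82331469e-01]
```

View pics/s6.png

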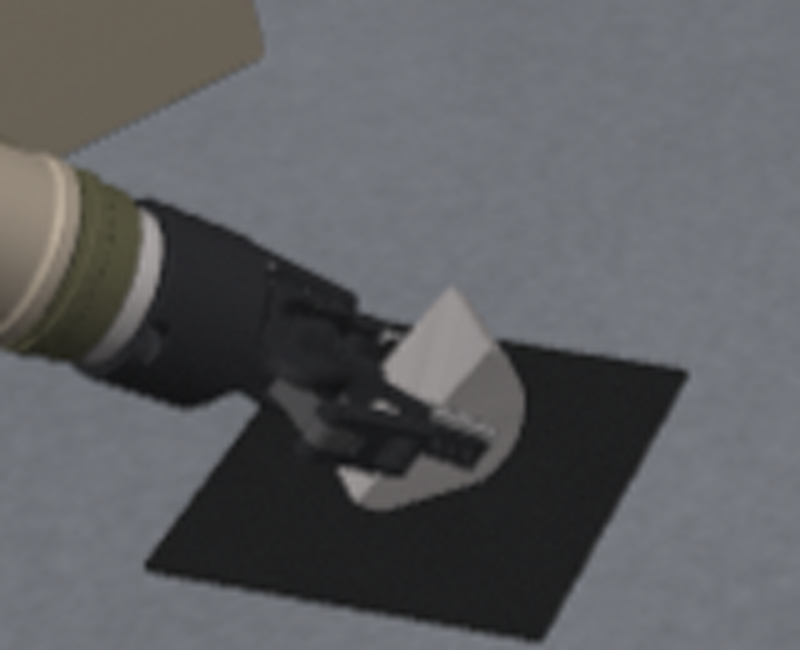

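send_rows(rot=[[0, 0, 0], [0, 0, 0], [0, 0, 0]], travel=[[-0.7, 0, 0.7], [-0.7, 0, 0.7], [-0.7, 0, 0.7]], fingers=[1, 1, 1])

```text
time_s: 9.8
ee_pos: [0.5281, -0.1802, 0.0215]
tcp_rot: [180.0, -47.0, 145.3]
wrist_force: [1.1, -0.8, 0.2]
finger_gap: 0.0496
```

send_rows(rot=[[0, 0, 0], [0, 0, 0], [0, 0, 0]], travel=[[-0.7, 0, 0.7], [-0.7, 0, 0.7], [-0.7, 0, 0.7]], fingers=[1, 1, 1])

```text
time_s: 10.05
ee_pos: [0.5281, -0.1802, 0.0214]
tcp_rot: [180.0, -47.0, 145.3]
wrist_force: [1.2, -1.2, 6.0]
finger_gap: 0.0495
```

send_rows(rot=[[0, 0, 0], [0, 0, 0], [0, 0, 0], [0, 0, 0], [0, 0, 0], [0, 0, 0], [0, 0, 0], [0, 0, 0], [0, 0, 0], [0, 0, 0], [0, 0, 0], [0, 0, 0]], travel=[[0, 0, 0], [0, 0, 0], [0, 0, 0], [0, 0, 0], [0, 0, 0], [0, 0, 0], [0, 0, 0], [0, 0, 0], [0, 0, 0], [0, 0, 0], [0, 0, 0], [0, 0, 0]], fingers=[-0.1, -0.2, -0.3, -0.4, -0.5, -0.6, -0.7, -0.8, -0.9, -1, -1, -1])

```text
time_s: 11.05
ee_pos: [0.528, -0.1802, 0.0199]
tcp_rot: [180.0, -47.0, 145.3]
wrist_force: [-0.4, -0.8, -0.0]
finger_gap: 0.0854
```

```bash
python3 look.py 7
```

```text
11.1 [-29.3  66.2  41.4 112.1   4.    3.7] [ 0.52799537 -0.18019534  0.01992004] [179.99454378 -46.98019204 145.29075286] [ 0.58746307  0.60995376 -0.52106473] 0.08519398879243538
grasp pt [ 0.53941367 -0.18810667  0.03288281] R [[-0.561  0.569 -0.601]
 [ 0.388  0.822  0.416]
 [ 0.731  0.    -0.682]] tilt 46.980192279550685 down in tool [-7.31117881e-01 -6.49701370e-05  6.82251156e-01]
```

View pics/s7.png

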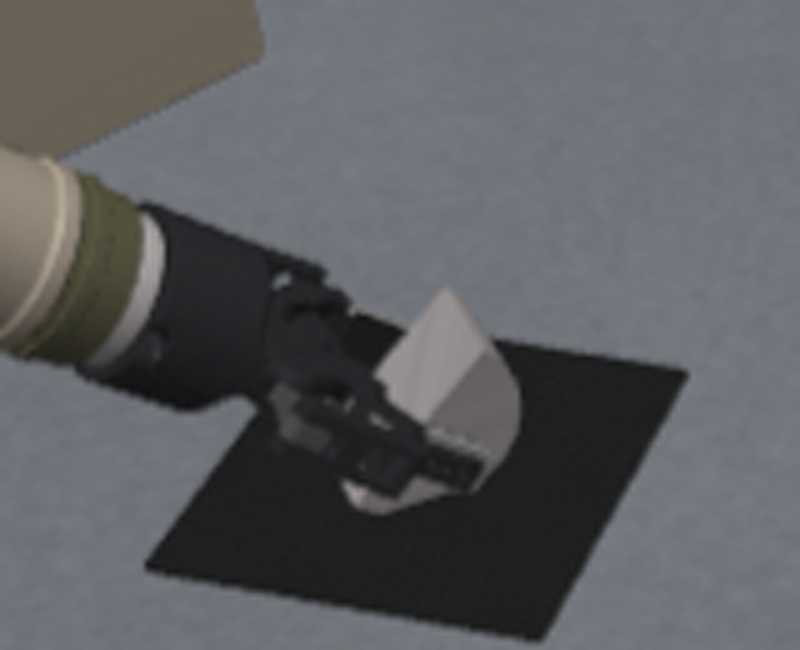

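send_rows(rot=[[0, 0, 0], [0, 0, 0], [0, 0, 0], [0, 0, 0], [0, 0, 0], [0, 0, 0], [0, 0, 0], [0, 0, 0], [0, 0, 0], [0, 0, 0], [0, 0, 0], [0, 0, 0]], travel=[[2, 0, -3], [5, 0, -8], [10, 0, -14], [17, 0, -21], [26, 0, -29], [36, 0, -38], [47, 0, -48], [60, 0, -60], [74, 0, -72], [88, 0, -84], [95, 0, -90], [95, 0, -90]], fingers=[-1, -1, -1, -1, -1, -1, -1, -1, -1, -1, -1, -1])

```text
time_s: 12.1
ee_pos: [0.5294, -0.1811, 0.154]
tcp_rot: [180.0, -46.7, 145.3]
wrist_force: [-0.5, 0.0, 0.5]
finger_gap: 0.0855
```

send_rows(rot=[[0, -0.1, 0], [0, -0.2, 0], [0, -0.3, 0], [0, -0.4, 0], [0, -0.5, 0], [0, -0.6, 0], [0, -0.7, 0], [0, -0.8, 0], [0, -0.8, 0], [0, -0.8, 0]], travel=[[22, 0, -20], [44, 0, -41], [66, 0, -61], [88, 0, -82], [110, 0, -102], [132, 0, -123], [150, 0, -140], [150, 0, -140], [150, 0, -140], [150, 0, -140]], fingers=[-1, -1, -1, -1, -1, -1, -1, -1, -1, -1])

```text
time_s: 12.93
ee_pos: [0.527, -0.1795, 0.3566]
tcp_rot: [180.0, -1.2, 145.3]
wrist_force: [-0.3, 0.4, -0.8]
finger_gap: 0.0854
```

```bash
python3 look.py 8
python3 - <<'E'
from h import *
c=cam("top");cv2.imwrite("pics/t8.png",c["img"]);c=cam("scene");cv2.imwrite("pics/sf8.png",c["img"])
E
```

```text
12.9833 [-27.2  17.3  19.1  93.1   0.2   7.5] [ 0.52810523 -0.18034304  0.35576883] [-179.99785539   -1.29783073  145.30086525] [ 0.65506328 -0.81501126  1.0333938 ] 0.0855308083369801
grasp pt [ 0.52845944 -0.18058744  0.37476395] R [[-0.822  0.569 -0.019]
 [ 0.569  0.822  0.013]
 [ 0.023 -0.    -1.   ]] tilt 1.2978325016008612 down in tool [-2.26494824e-02  3.74209624e-05  9.99743467e-01]
```

View pics/s8.png

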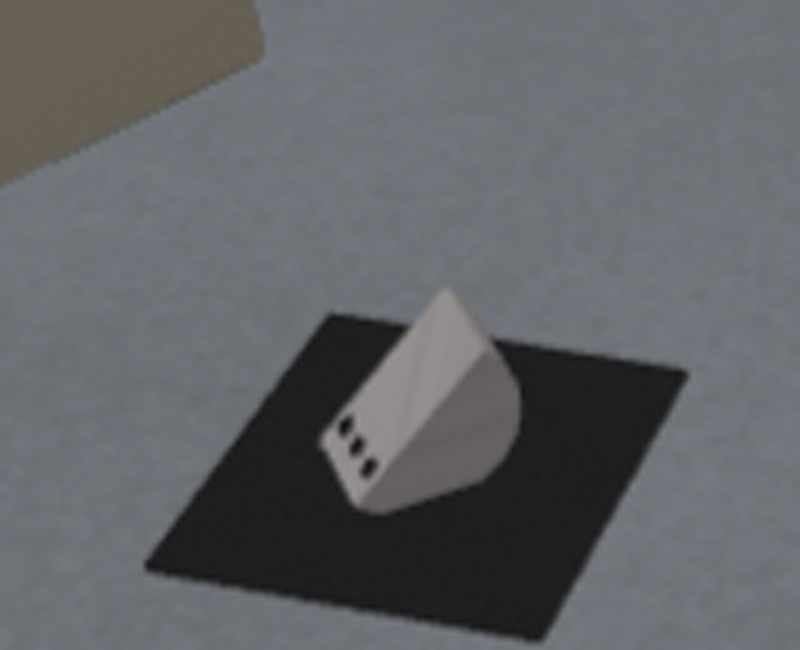

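View pics/t8.png

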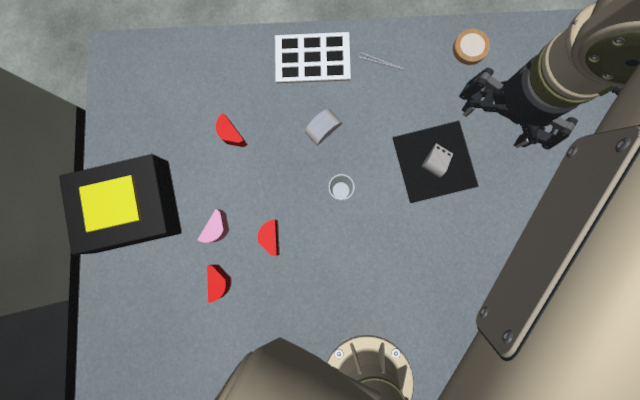

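View pics/sf8.png

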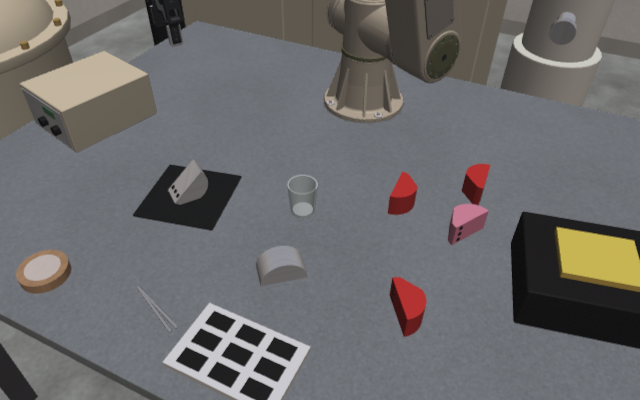

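Run:
```python
from h import *
a=cam("top");crop(a,437,160,30,30,9,"pics/t9.png")
```

```text
(no output)
```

View pics/t9.png

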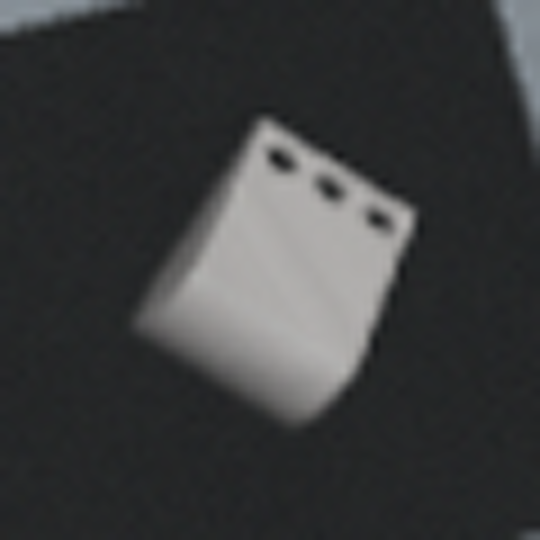

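Run:
```python
from h import *
a=cam("top");b=cam("scene");x,y=[int(i) for i in proj(b,[.545,-.19,.08])]
T=(np.array([[263,118],[417,212],[357,368],[203,280]])+.5)/9-.5+[407,130]
S=(np.array([[358,506],[320,440],[447,288],[488,350]])+.5)/5-.5+[x-80,y-65]
X=tri(a,T,b,S);print(X.round(4));e=(X[0]+X[1]-X[2]-X[3])/2
print("slope",np.degrees(np.arctan2(-e[2],np.hypot(*e[:2]))),np.linalg.norm(e),"face mid",X.mean(0))
crop(b,x,y,80,65,5,"pics/s10.png");print(np.abs(cv2.imread("pics/s10.png").astype(int)-cv2.imread("pics/s8.png")).mean())
for k,n in((a,"top"),(b,"scene")):
    d=np.abs(k["img"].astype(int)-cv2.imread(f"pics/{n}0.png")).max(2)
    if n=="top":print("jar/spare diff",d[170:205,325:360].max(),d[105:148,300:345].max())
    else: print(d[172:220,284:322].max(),d[244:288,254:310].max())
print(bot.get_state()["time_s"])
```

```text
[[ 0.5913 -0.1939  0.0145]
 [ 0.5629 -0.2364  0.0135]
 [ 0.508  -0.1977  0.0734]
 [ 0.5333 -0.1588  0.071 ]]
slope 40.79528841810396 0.08909562252058967 face mid [ 0.54886772 -0.19669488  0.0431071 ]
0.4006128205128205
jar/spare diff 11 11
3 3
13.2333
```

```bash
python3 -c "
from plant import bot
print(bot.job_done())"
```

```text
the job is handed in; nothing more can be done
None
```

The stand now rests on its flat foot near the middle of the rubber mat, with its broad face sloping down to the holes. I gripped it by its end faces, lifted it clear, tilted it 47° over the mat, lowered it until the force showed contact, then released and withdrew. I handed the job in after about 13 s.

What the last checks showed:
- **Slope:** measured from the face's corners in the two camera views, it is about 41°, against the nominal 42°. The hole edge is about 14 mm up, where 15.5 mm is expected.
- **Position:** the middle of the face is within about 6 mm of the mat's centre.
- **Stillness:** two scene pictures about 0.2 s apart showed no change beyond image noise.
- **Other things:** the jar and the plain block look the same as in the first pictures, apart from noise, and the pink and red look-alikes show no sign of having moved.
- **Gripper:** it is open and about 0.35 m above the mat.

One measurement disagreed at first: I paired the stand's corners wrongly between the two views and got impossible side lengths. I paired them correctly before moving, and no check failed after that.

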